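# Refit the feeder's hopper, then try, free and hold open the screw cover

### The job

The screw feeder has just been cleaned: put its funnel hopper back on the two pegs of the feed block, fully home, and let go of it. Then give the screw chamber's cover a gentle tug upwards at its bow handle, until it comes or stops, to find out whether the catch is holding it; only after that tug, if it is held, free it by pressing the catch plunger right down - do not wrench the cover against the catch. Raise the cover wide open, more than 50 degrees, and finish while still holding it there with the gripper for a colleague to look at the screws, with the hopper still seated and the other things on the bench left alone.

Things in the scene. Friction and masses are not known exactly. Their poses are not given: they have to be found in the camera images.
- feeder: the screw feeder, fixed to the bench: base plate 240 x 460 mm; x axis to its back, y axis along its length from the round discharge flange (-y) past the screw chamber and the feed block to the drive housing (+y, 150 mm high); origin on the bench under the middle of the base plate. Chamber: x from -85 to 85 mm, y from -200 to -10 mm, top 105 mm above the bench. Drive housing: x from -95 to 95 mm, y from 115 to 220 mm.
- throat (a point): centre of the feed block's flat top face (86 x 106 mm, 110 mm above the bench), where the hopper's underside has to rest; axes as the feeder's. Two upright pegs, 10 mm thick, 14 mm high with tapered tips, stand on this face at y = -38 and +38 mm.
- hopper: the loose hopper, 0.25 to 0.5 kg: steel flange 66 (x) x 106 (y) x 10 mm with two through holes of 13 mm at y = -38 and +38 mm (either way round fits), a funnel above it up to 108 mm and 96 mm across, and over the mouth a flat bail handle along y, 10 mm thick (in x), 104 mm long, its middle 140 mm above the origin, top at 146 mm, free space of 26 mm between bar and funnel rim. Origin at the centre of the flange's underside, z up. It starts standing on the bench.
- cover (a joint): opening angle of the chamber's cover in rad: 0 shut, 1.4 at its stop. Flat cover, steel frame with a clear window, hinged along its back (+x) edge, so its front edge rises; it weighs 0.3 to 0.55 kg, falls shut by itself from any angle, and when free needs only about 2 to 4 N upwards at the handle. If the catch holds it, it lifts only through its play of 0.03 to 0.05 rad (6 to 10 mm at the handle) and then stops hard.
- cover_bar (a point): middle of the cover's bow handle, on the bar's axis: a round steel bar 10 mm thick, straight for 70 mm along the feeder's y, 37 mm in front of the chamber's front face, nothing beneath it down to the base plate; it moves with the cover, on an arc about the hinge
- cover_hinge (a point): point on the cover's hinge axis level with the middle of the handle; the axis runs along the feeder's y. With the cover shut the bar lies 212 mm in front of the axis (feeder -x) and 12 mm above it.
- catch: the catch block, a dark steel box 48 (x) x 34 (y) x 50 mm on the chamber's front, beside the handle, with a hook inside that may or may not be over the cover's keeper (nothing outside shows it; once over the keeper it does not give way to pulling). Origin on the chamber's front face, 20 mm below the block's top; axes as the feeder's.
- plunger (a joint): how far the catch plunger is pressed, in m: 0 up, as it always starts, 0.012 right down. It has no spring: it slides with about 3 N and stays where it is left; the hook is clear of the keeper once it is right down, and stays clear.
- plunger_top (a point): centre of the plunger's top face: a round metal button 18 mm across on top of the catch block, pressed straight down; with the plunger up it stands 151 mm above the bench, 22 mm above the block
- spare_funnel: a bystander: a plain red plastic funnel standing mouth down, 94 mm across, 125 mm tall, without flange or handle; origin at the centre of its underside
- sample_jar: a bystander: screw-top jar, 60 mm across, 75 mm tall, origin at the centre of its underside
- powder_bottle: a bystander: bottle, 64 mm across, 130 mm tall, origin at the centre of its underside
- beaker: a bystander: glass beaker, 72 mm across, 85 mm tall, origin at the centre of its underside
- spanner: a bystander: spanner lying flat, about 150 mm long along its x axis, under 25 mm high
- screwdriver: a bystander: screwdriver lying flat along its x axis, about 150 mm long, under 35 mm high
- collar: a bystander: steel collar lying flat, 48 mm across, 22 mm high, origin at the centre of its underside
Not all that is in view belongs to the job. Leave any green or turquoise look-alike of the hopper alone.

How it is judged:
By the outcome, as a careful person would: the job done as asked, in the order asked, and still so for the second after the job is handed in, while the arm keeps its last pose, push and grip.
It also fails if it takes over 70 s, if anything falls off the work surface, if the arm or the gripper's body presses on something with over 40 N, if the wrist force passes 120 N, or if a joint passes its speed limit or range.

### The arm

A 7-joint arm with a two-finger parallel gripper is mounted at the origin on the work surface. World frame = base frame: x ahead of the robot, y to its left, z up, the work surface at z = 0. Lengths are in m, angles in rad, forces in N, time in s.
With the tool pointing down it reaches from about 0.4 to 0.875 m from the base axis. Payload 19.3 kg.
Tool frame: the origin (TCP) lies midway between the tips of the shut fingers; the grasp point (between the pads) lies 19 mm behind it; z points along the fingers, y is the line along which they close (so a half turn about z gives the same grasp; the last joint's range is limited). The gripper opens to 85 mm and grips with 20 to 120 N. Pads are 22 mm wide; open, the fingers measure 114 mm over their backs; the gripper's body (76 mm by 85 mm) begins 54 mm behind the grasp point. The pads swing forward as they close: fully open they stand 13 mm farther back than shut.
Start: joints at [1.094, 0.521, -0.036, 1.599, 0.021, 1.021, -0.113], TCP at [0.247, -0.574, 0.231] pointing down, gripper open.
Joint ranges: [-2.91, 2.91], [-0.3, 2.13], [-1.5, 1.42], [0.17, 2.43], [-1.26, 4.41], [0.16, 1.93], [-2.52, 2.52]. Speed limits (rad/s): [1.89, 1.89, 2.39, 2.39, 3.01, 3.01, 3.01].

### API

Orientations are given as [roll, pitch, yaw] about the fixed x, y, z axes, in that order (R = Rz(yaw) Ry(pitch) Rx(roll)).
In Python, from workcell import * gives the robot as it stands. The module is installed in compiled form; this text tells all that it offers.
- The arm moves only by the tool play_rows, never from a script. Its argument "deltas" is a list of rows, each a list of 7 numbers: the shift along the tool's x, y, z in units of 500 mm (1.0 is 500 mm), then the turn, a rotation vector about the tool's x, y, z in units of 120 degrees (1.0 is 120 degrees), then the closure, from 0 (fully open) to 1 (shut). A call has 1 to 10 rows; each row is the pose to reach, as a shift and turn from the pose commanded when the call began, along the tool's axes at that moment; what a row does not reach only later rows make up. A row lasts 1/10 s, in which the tool goes at most 50 mm and 8.59 degrees, less where a joint would pass 70% of its speed; a pose out of reach is approached as far as the arm can. A call with a number of a shift or a turn outside -1 to 1 is refused whole. A call with a gripper value outside its range is refused whole. The fingers move at their own pace and stop on an object; "newtons" is the grip in N (left out, the last holds). Time passes only in rows, so rows that repeat a pose let the fingers close. It gives the time, the measured TCP pose, the force, the opening and the grip force at its end, in the units of the state.
- observe(): the state, without advancing time (a new reading comes with each control period).
- grab_frame(name): name is "scene" or "top" or "wrist"; returns the picture (420x560x3 uint8, red, green, blue); there is no depth.
- get_calibration(name): a dict with "fovy" (degrees; the focal length in pixels is half the picture's height over the tangent of half this angle, whatever the lens; pixels are square), "cx", "cy" (the principal point, pixels), "xyz" and "rotation" of the camera in the world. Camera axes: x right, y down, z forward; pixel columns grow to the right and rows downward; lengths in m; the calibration is good to about 2 mm. A picture is of the moment at which its call begins: read the wrist's pose just before it. get_calibration takes no time and is no camera call; for the wrist camera it gives the pose at the moment of the call.
- job_done(): hands the job in; it is judged then, once.
The state is a dict: "clock": time; "qpos": joint angles; "qd": joint speeds; "joint_efforts": joint torques, N m; "position": TCP position; "tool_rot": TCP orientation; "force": force on the tool from outside, world axes, zero at the start; "moment": the same for the moment, N m; "grip_width": finger opening in m; "finger_force": force on a finger pad.
Only numpy, scipy, OpenCV 4.12 (cv2) and the standard library are available. Lean on these libraries where they do the work, as an engineer would, in place of code of your own. Each camera call takes 0.05 s, during which the arm holds its last target. There are 200 camera calls.

## Working session

There is one attempt and no reset: what is moved stays moved. The work goes in short steps, Python scripts to look and compute and a tool call to move; the robot and the scene stay as the last step left them, time stands still between calls to the robot, and variables do not carry over. Pictures are saved under pics/ and viewed, at most 10 in all, crops included, and the job is handed in when it is done.

Besides the shell and the picture viewer there is one more tool, called after "Call:" by a JSON object that holds its "name" and its "arguments". play_rows: Moves the arm, as the interface text tells. Its arguments: {"type":"object","properties":{"deltas":{"type":"array"},"newtons":{"type":"number"}},"required":["deltas"]}

```bash
mkdir -p pics
python3 - <<'E'
from workcell import *
import cv2,numpy as np
for n in ("scene","top"):
    f=grab_frame(n); cv2.imwrite(f"pics/{n}.png",cv2.cvtColor(f,cv2.COLOR_RGB2BGR)); print(n,get_calibration(n))
f=grab_frame("wrist");cv2.imwrite("pics/w0.png",cv2.cvtColor(f,cv2.COLOR_RGB2BGR)); print(get_calibration("wrist"))
print(observe())
E
```

```text
scene {'fovy': 47.35171429540739, 'cx': 284.26919395612924, 'cy': 212.13429731688385, 'xyz': array([1.33498175, 0.68257307, 1.10781381]), 'rotation': array([-2.29603705, -0.01949472,  2.32190435])}
top {'fovy': 52.96618326730838, 'cx': 279.38869184401085, 'cy': 210.64139673208933, 'xyz': array([ 0.37227691, -0.03950742,  1.26352488]), 'rotation': array([-3.03376193, -0.02128554, -1.58765778])}
{'fovy': 66.6862320972408, 'cx': 278.63222607082696, 'cy': 206.9979826159629, 'xyz': array([ 0.31591724, -0.54387629,  0.37337808]), 'rotation': array([ 2.84518710e+00,  1.11694854e-03, -1.16414445e+00])}
{'clock': 0.15, 'qpos': array([ 1.09380485,  0.52189318, -0.03633013,  1.5998567 ,  0.02114746,
        1.02109743, -0.11279796]), 'qd': array([-0.00027651, -0.0023512 ,  0.00090495, -0.00033599,  0.0002268 ,
        0.00025616,  0.00116282]), 'joint_efforts': array([ 2.52619036e-03, -9.27387714e+01,  1.98104404e+00, -3.70055938e+01,
        1.79431541e-02,  6.31845978e-03,  5.98426311e-06]), 'position': array([ 0.24718036, -0.57377398,  0.23085517]), 'tool_rot': array([-3.14071968e+00,  1.20343935e-05,  4.06755710e-01]), 'force': array([0.06563633, 0.25969498, 0.56935082]), 'moment': array([ 0.05546915, -0.04793421, -0.0355629 ]), 'finger_force': 0.0, 'grip_width': 0.08535686787543838}
```

View pics/scene.png

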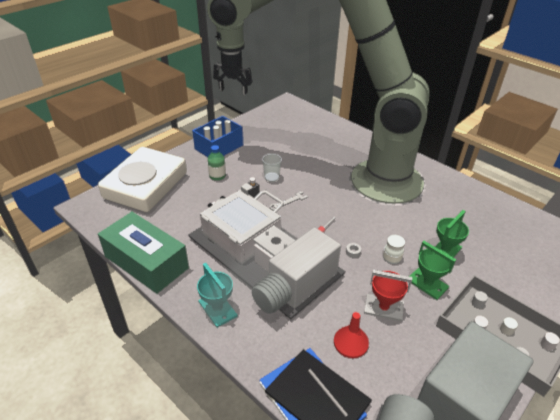

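View pics/top.png

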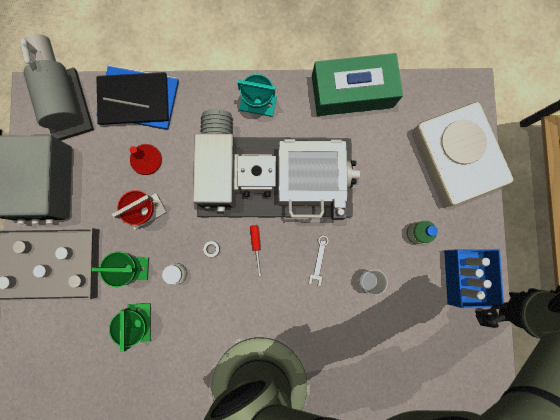

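The hopper is the red funnel with the white bail and grey flange, at top (137,208). The feeder is at top (195-355, 137-218): handle at (306,208), catch at (341,212), throat at (257,171). The teal and green hoppers are look-alikes. Next I'll enlarge both views.

Run:
```python
import cv2,numpy as np
t=cv2.imread("pics/top.png"); s=cv2.imread("pics/scene.png")
a=cv2.resize(t[120:230,95:365],None,fx=2.95,fy=2.95,interpolation=cv2.INTER_CUBIC)
b=cv2.resize(s[170:330,190:420],None,fx=3.4,fy=3.4,interpolation=cv2.INTER_CUBIC)
cv2.imwrite("pics/tc.png",a);cv2.imwrite("pics/sc.png",b); print(a.shape,b.shape)
```

```text
(324, 796, 3) (544, 782, 3)
```

View pics/tc.png

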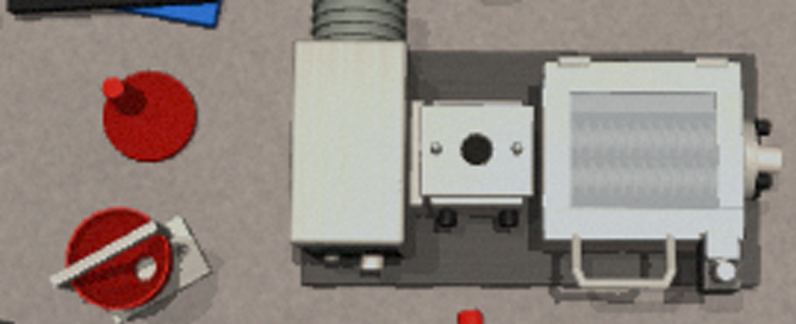

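View pics/sc.png

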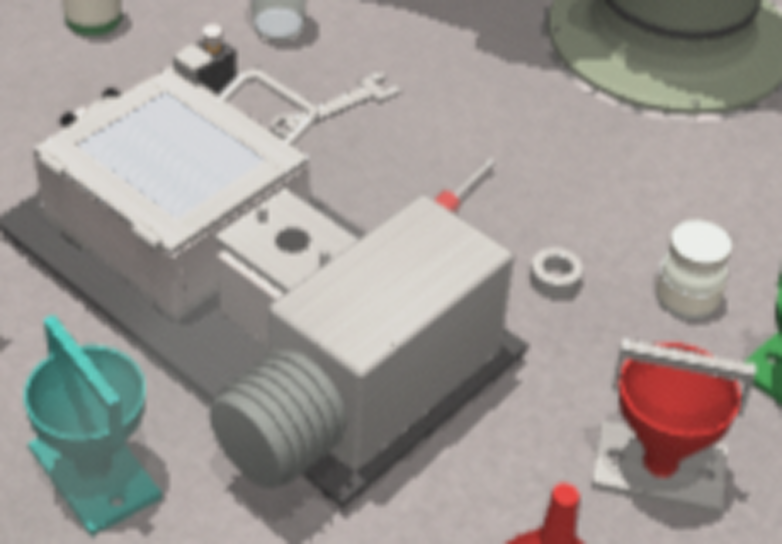

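```bash
cat > h.py <<'E'
import numpy as np
from scipy.spatial.transform import Rotation as Rn
from workcell import get_calibration, observe
def ray(c,p):
    f=210/np.tan(np.radians(c["fovy"])/2)
    d=np.array([(p[0]-c["cx"])/f,(p[1]-c["cy"])/f,1.0])
    return np.array(c["xyz"]),Rn.from_euler("xyz",c["rotation"]).apply(d/np.linalg.norm(d))
def tri(*rs):
    A=[];b=[]
    for o,d in rs:
        P=np.eye(3)-np.outer(d,d);A.append(P);b.append(P@o)
    x=np.linalg.lstsq(np.vstack(A),np.hstack(b),rcond=None)[0]
    return x,max(np.linalg.norm((np.eye(3)-np.outer(d,d))@(x-o)) for o,d in rs)
def onz(r,z): return r[0]+r[1]*(z-r[0][2])/r[1][2]
def goal(pos,yaw,st=None):
    "target TCP pos & yaw (pointing down) -> shift (500mm units) and rotvec(120deg units) in tool axes"
    s=st or observe(); R=Rn.from_euler("xyz",s["tool_rot"])
    T=Rn.from_euler("xyz",[np.pi,0,yaw])
    return np.round(R.inv().apply(np.array(pos)-s["position"])/.5,4),np.round((R.inv()*T).as_rotvec()/np.radians(120),4)
E
python3 - <<'E'
from h import *
T=get_calibration("top");S=get_calibration("scene")
t=lambda x,y:ray(T,(95+x/2.95-.3,120+y/2.95-.3)); s=lambda x,y:ray(S,(190+x/3.4-.35,170+y/3.4-.35))
for n,a,b,z in [("bail+y",(56,280),(752,372),.143),("bail-y",(154,227),(624,350),.143),("peg+y",(435,149),(323,258),.124),("peg-y",(517,149),(262,213),.124),("plung",(725,270),(212,32),.151),("bar+y",(579,281),(313,112),.1),("bar-y",(668,281),(252,74),.1),
 ("hingeL",(574,62),(150,232),.11),("hingeR",(712,62),(50,150),.11)]:
    x,e=tri(t(*a),s(*b)); print(n,x.round(4),round(e,4),"top@z",onz(t(*a),z).round(4),"sc@z",onz(s(*b),z).round(4))
for n,a in [("housTL",(295,42)),("housBL",(293,241)),("housTR",(405,42)),("housBR",(405,243))]: print(n,onz(t(*a),.15).round(4))
for n,a in [("flA",(212,268)),("flB",(180,218))]: print(n,onz(t(*a),.01).round(4))
E
```

```text
bail+y [0.4886 0.3743 0.1435] 0.0007 top@z [0.489  0.3739 0.143 ] sc@z [0.4876 0.3746 0.143 ]
bail-y [0.5362 0.2883 0.1401] 0.0002 top@z [0.5358 0.2872 0.143 ] sc@z [0.5384 0.2896 0.143 ]
peg+y [0.61   0.0344 0.1171] 0.0006 top@z [0.6083 0.0344 0.124 ] sc@z [0.6154 0.0384 0.124 ]
peg-y [ 0.6083 -0.0415  0.1182] 0.0004 top@z [ 0.6073 -0.0418  0.124 ] sc@z [ 0.6123 -0.0369  0.124 ]
plung [ 0.488  -0.2274  0.151 ] 0.0006 top@z [ 0.4884 -0.2279  0.151 ] sc@z [ 0.4878 -0.2268  0.151 ]
bar+y [ 0.4831 -0.0973  0.1245] 0.0003 top@z [ 0.4853 -0.0983  0.1   ] sc@z [ 0.462 -0.117  0.1  ]
bar-y [ 0.4818 -0.1793  0.1227] 0.0002 top@z [ 0.4841 -0.1823  0.1   ] sc@z [ 0.462  -0.1991  0.1   ]
hingeL [ 0.6912 -0.0962  0.1162] 0.001 top@z [ 0.6936 -0.0972  0.11  ] sc@z [ 0.6867 -0.1001  0.11  ]
hingeR [ 0.6886 -0.2274  0.1268] 0.0016 top@z [ 0.6922 -0.2289  0.11  ] sc@z [ 0.6782 -0.2446  0.11  ]
housTL [0.704  0.1599 0.15  ]
housBL [0.5204 0.1608 0.15  ]
housTR [0.7029 0.0595 0.15  ]
housBR [0.5172 0.0603 0.15  ]
flA [0.5127 0.2672 0.01  ]
flB [0.5641 0.3    0.01  ]
```

Triangulation agrees to within 2 mm, and the heights match the given ones: plunger 0.151, bail 0.142, pegs about 0.12.
- **Hopper:** centre at about (0.512, 0.331), bail direction 119°.
- **Throat:** at (0.608, -0.0035), feeder yaw about -0.015.

I'm setting out towards the hopper.

Call:
{"name": "play_rows", "arguments": {"deltas": [[0.63,-0.434,-0.14,0,0,-0.317,0],[0.63,-0.434,-0.14,0,0,-0.317,0],[0.63,-0.434,-0.14,0,0,-0.317,0],[0.63,-0.434,-0.14,0,0,-0.317,0],[0.63,-0.434,-0.14,0,0,-0.317,0],[0.63,-0.434,-0.14,0,0,-0.317,0],[0.63,-0.434,-0.14,0,0,-0.317,0],[0.63,-0.434,-0.14,0,0,-0.317,0],[0.63,-0.434,-0.14,0,0,-0.317,0],[0.63,-0.434,-0.14,0,0,-0.317,0]]}}

```text
clock: 1.15
position: [0.451, -0.2495, 0.3013]
tool_rot: [-3.142, 0.0, 1.072]
force: [0.2, 0.2, -0.1]
grip_width: 0.0857
finger_force: 0.0
```

Run:
```python
from h import *
s=observe();print(s["position"],s["tool_rot"]);print(goal((.5,.1,.3),1.6),goal((.512,.331,.26),2.077))
```

```text
[ 0.45096451 -0.24951432  0.30127733] [-3.14155178e+00  1.48748111e-04  1.07236026e+00]
(array([ 0.6609, -0.248 ,  0.0025]), array([-0.000e+00,  1.000e-04, -2.519e-01])) (array([ 1.0781, -0.4478,  0.0824]), array([-1.000e-04,  1.000e-04, -4.797e-01]))
```

Call:
{"name": "play_rows", "arguments": {"deltas": [[0.661,-0.248,0.0025,0,0,-0.252,0],[0.661,-0.248,0.0025,0,0,-0.252,0],[0.661,-0.248,0.0025,0,0,-0.252,0],[0.661,-0.248,0.0025,0,0,-0.252,0],[0.661,-0.248,0.0025,0,0,-0.252,0],[0.661,-0.248,0.0025,0,0,-0.252,0],[0.661,-0.248,0.0025,0,0,-0.252,0],[0.661,-0.248,0.0025,0,0,-0.252,0],[0.661,-0.248,0.0025,0,0,-0.252,0]]}}

```text
clock: 2.05
position: [0.5003, 0.0994, 0.2995]
tool_rot: [-3.141, 0.0, 1.599]
force: [0.1, -0.2, 0.0]
grip_width: 0.085
finger_force: 0.0
```

Call:
{"name": "play_rows", "arguments": {"deltas": [[0.461,0.037,0.08,0,0,-0.228,0],[0.461,0.037,0.08,0,0,-0.228,0],[0.461,0.037,0.08,0,0,-0.228,0],[0.461,0.037,0.08,0,0,-0.228,0],[0.461,0.037,0.08,0,0,-0.228,0],[0.461,0.037,0.08,0,0,-0.228,0],[0.461,0.037,0.08,0,0,-0.228,0],[0.461,0.037,0.08,0,0,-0.228,0]]}}

```text
clock: 2.85
position: [0.5136, 0.3279, 0.26]
tool_rot: [-3.141, 0.001, 2.073]
force: [1.1, -0.4, 1.1]
grip_width: 0.0854
finger_force: 0.0
```

Run:
```python
from h import *
from workcell import grab_frame
import cv2,json
s=observe();print(s["position"],s["tool_rot"],s["qpos"])
c=get_calibration("wrist");f=grab_frame("wrist")
cv2.imwrite("pics/w1.png",cv2.resize(cv2.cvtColor(f,cv2.COLOR_RGB2BGR),None,fx=1.4,fy=1.4))
json.dump({k:np.array(v).tolist() for k,v in c.items()},open("w1.json","w"))
```

```text
[0.51357429 0.32788333 0.25999327] [-3.14127641e+00  1.25785525e-03  2.07308750e+00] [-0.19974269  0.54615751 -0.69745346  1.58503163  0.37555309  1.14894019
 -0.47916502]
```

View pics/w1.png

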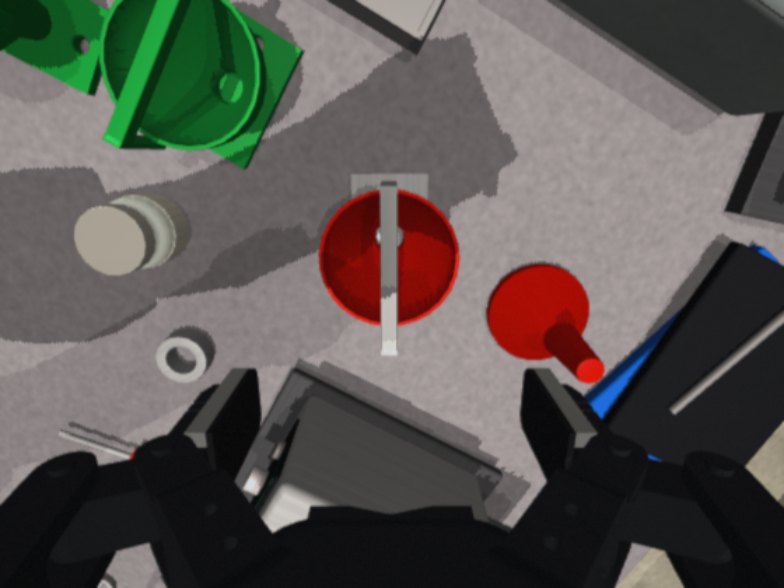

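The hopper is in view. Its bail runs from (389,182) to (390,352), upright in the picture, so the yaw fits. I'll compute its centre.

Run:
```python
from h import *
import json
c=json.load(open("w1.json"))
a=onz(ray(c,(389/1.4-.2,183/1.4-.2)),.146);b=onz(ray(c,(390/1.4-.2,348/1.4-.2)),.146)
m=(a+b)/2;print(a,b,m,np.linalg.norm(a-b),np.arctan2(*(a-b)[1::-1]))
yaw=np.arctan2(*(a-b)[1::-1])
print(goal((m[0],m[1],.121),yaw))
```

```text
[0.48489392 0.37951873 0.146     ] [0.53375074 0.29165538 0.146     ] [0.50932233 0.33558706 0.146     ] 0.10053336470510467 2.0782761087870125
(array([ 1.750e-02, -2.000e-04,  2.784e-01]), array([ 0.    ,  0.0005, -0.0025]))
```

Call:
{"name": "play_rows", "arguments": {"deltas": [[0.008,0,0.08,0,0,0,0],[0.008,0,0.16,0,0,0,0],[0.008,0,0.22,0,0,0,0],[0.008,0,0.26,0,0,0,0],[0.008,0,0.278,0,0,0,0],[0.008,0,0.278,0,0,0,0],[0.008,0,0.278,0,0,0,0.3],[0.008,0,0.278,0,0,0,0.6],[0.008,0,0.278,0,0,0,1],[0.008,0,0.278,0,0,0,1]], "newtons": 60}}

```text
clock: 3.9
position: [0.5108, 0.3339, 0.1217]
tool_rot: [3.141, 0.0, 2.076]
force: [0.0, 0.1, 0.4]
grip_width: 0.0282
finger_force: 0.0
```

Call:
{"name": "play_rows", "arguments": {"deltas": [[0,0,0,0,0,0,1],[0,0,0,0,0,0,1],[0,0,0,0,0,0,1],[0,0,0,0,0,0,1],[0,0,0,0,0,0,1]]}}

```text
clock: 4.4
position: [0.5106, 0.3339, 0.1214]
tool_rot: [3.141, 0.0, 2.076]
force: [-1.3, -1.7, 4.5]
grip_width: 0.0088
finger_force: 58.8
```

Call:
{"name": "play_rows", "arguments": {"deltas": [[0,0,-0.04,0,0,0,1],[0,0,-0.1,0,0,0,1],[0,0,-0.18,0,0,0,1],[0,0,-0.26,0,0,0,1],[0,0,-0.34,0,0,0,1],[0,0,-0.36,0,0,0,1],[0,0,-0.36,0,0,0,1]]}}

```text
clock: 5.1
position: [0.5108, 0.334, 0.3021]
tool_rot: [3.14, 0.0, 2.076]
force: [0.4, 0.5, -4.1]
grip_width: 0.0088
finger_force: 59.1
```

Call:
{"name": "play_rows", "arguments": {"deltas": [[-0.05,-0.012,0,0,0,0.02,1],[-0.12,-0.03,0,0,0,0.05,1],[-0.2,-0.047,0,0,0,0.08,1],[-0.29,-0.066,0,0,0,0.11,1],[-0.38,-0.087,0,0,0,0.14,1],[-0.47,-0.107,0,0,0,0.18,1],[-0.56,-0.128,0,0,0,0.21,1],[-0.63,-0.144,0,0,0,0.235,1],[-0.675,-0.154,0,0,0,0.248,1],[-0.685,-0.156,0,0,0,0.248,1]]}}

```text
clock: 6.1
position: [0.6081, -0.0066, 0.2992]
tool_rot: [-3.139, 0.001, 1.553]
force: [-0.1, -0.3, -3.2]
grip_width: 0.0088
finger_force: 59.1
```

Run:
```python
from h import *
from workcell import grab_frame
import cv2,json
s=observe();print(s["position"],s["tool_rot"],s["force"],s["finger_force"],s["grip_width"])
fs=[]
for n,(x0,y0,x1,y1),k in (("scene",(200,120,360,260),2.5),("top",(190,110,350,250),2.5)):
    f=cv2.cvtColor(grab_frame(n),cv2.COLOR_RGB2BGR); fs.append(cv2.resize(f[y0:y1,x0:x1],None,fx=k,fy=k,interpolation=cv2.INTER_CUBIC))
cv2.imwrite("pics/pre.png",np.hstack(fs))
```

```text
[ 0.60805275 -0.00657476  0.29915751] [-3.13913795e+00  8.50230250e-04  1.55277644e+00] [-0.0622896  -0.3492366  -3.18548508] 59.115384221076965 0.008778762823780928
```

View pics/pre.png

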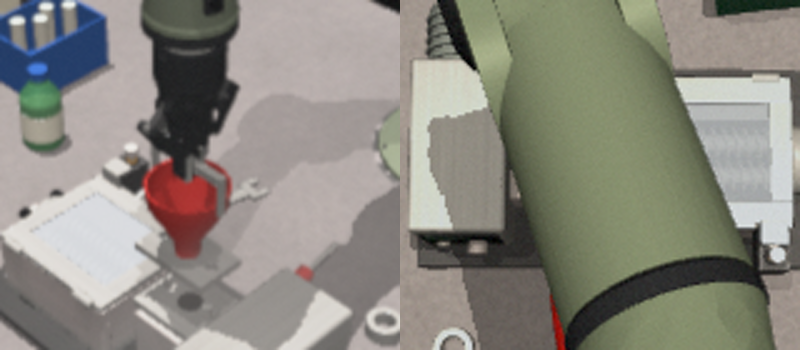

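The scene crop shows the hopper hanging level above the throat, flange at about (136-241, 230-284). The top view is hidden by the arm, so I'll check the hopper in hand with the wrist camera.

Run:
```python
from h import *
from workcell import grab_frame
import cv2,json
c=get_calibration("wrist");f=grab_frame("wrist")
cv2.imwrite("pics/w2.png",cv2.resize(cv2.cvtColor(f,cv2.COLOR_RGB2BGR),None,fx=1.4,fy=1.4))
json.dump({k:np.array(v).tolist() for k,v in c.items()},open("w2.json","w"))
print(observe()["position"])
```

```text
[ 0.60766098 -0.00256852  0.30013543]
```

View pics/w2.png

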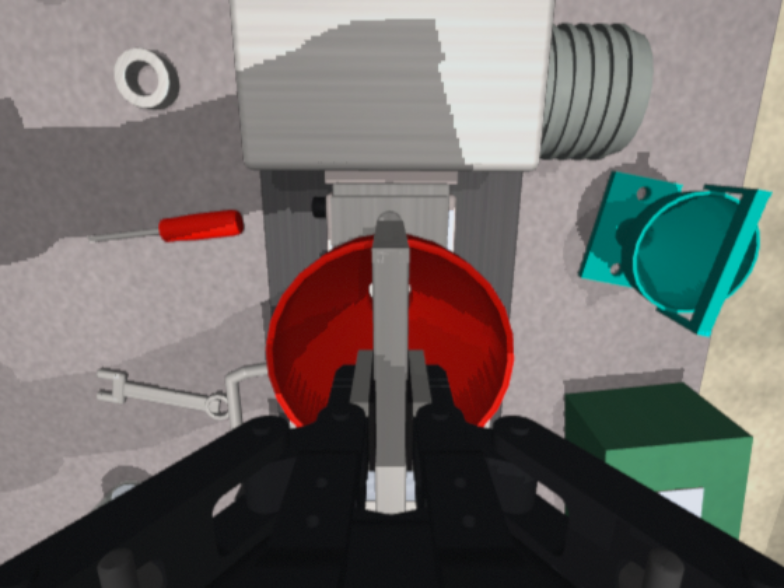

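Rim spans columns 266–514 with its top at row 236. The bail's +y end is at row 248, a peg tip shows at (389,215), and the block's far edge is at columns 333–449. I'll fit these.

Run:
```python
from h import *
import json
from scipy.optimize import least_squares
c=json.load(open("w2.json")); p=observe()["position"]
f=210/np.tan(np.radians(c["fovy"])/2);R=Rn.from_euler("xyz",c["rotation"])
def proj(P):
    q=R.inv().apply(np.atleast_2d(P)-np.array(c["xyz"]));return (np.c_[q[:,0]/q[:,2]*f+c["cx"],q[:,1]/q[:,2]*f+c["cy"]]+.2)*1.4
a=np.linspace(0,2*np.pi,721)
def ext(x,y,z):
    q=proj(np.c_[x+.048*np.cos(a),y+.048*np.sin(a),0*a+z]);return np.array([q[:,0].min(),q[:,0].max(),q[:,1].min()])
for free in (0,1):
    g=lambda v:ext(v[0],v[1],v[2] if free else p[2]-.013)-[266,514,236]
    r=least_squares(g,[.608,-.003,.287],x_scale=.01);print("rim",r.x,r.fun)
print("tcp",p)
print("bail end",onz(ray(c,(391.5/1.4-.2,248/1.4-.2)),p[2]+.025))
for x in((389,215),(389,218)):print("peg",onz(ray(c,(x[0]/1.4-.2,x[1]/1.4-.2)),.124))
print("pegpred",proj([[.6085,.0345,.124],[.6085,.0345,.11]]))
for x in((333,192),(449,192),(330,184),(453,184)):print("blk",onz(ray(c,(x[0]/1.4-.2,x[1]/1.4-.2)),.11))
```

```text
rim [ 0.60775391 -0.00425827  0.287     ] [-2.20313499  2.20025861  0.33843575]
rim [ 0.60774332 -0.00467497  0.28411839] [-2.50111043e-12  3.52429197e-12 -1.76214598e-12]
tcp [ 0.60766098 -0.00256852  0.30013543]
bail end [0.60897695 0.04737902 0.32513543]
peg [0.60725401 0.02987335 0.124     ]
peg [0.60722221 0.0277555  0.124     ]
pegpred [[390.66748508 208.38163497]
 [390.67464212 206.15080207]]
blk [0.56660922 0.04528722 0.11      ]
blk [0.65113793 0.04410003 0.11      ]
blk [0.56472714 0.05099887 0.11      ]
blk [0.65389962 0.04974489 0.11      ]
```

Run:
```python
from h import *
import json,cv2
c=json.load(open("w2.json"))
g=lambda x,y,z:onz(ray(c,(x/1.4-.2,y/1.4-.2)),z).round(4)
for x in((389,215),(333,195),(449,195),(333,184),(449,184)):print("flange",g(*x,.189))
for x in((325,172),(457,172),(325,184),(457,184)):print("block",g(*x,.11))
im=cv2.imread("pics/w2.png");cv2.imwrite("pics/w2c.png",cv2.resize(im[160:265,300:480],None,fx=4.4,fy=4.4,interpolation=cv2.INTER_CUBIC))
```

```text
flange [0.6076 0.0384 0.189 ]
flange [0.5766 0.0499 0.189 ]
flange [0.6412 0.049  0.189 ]
flange [0.5769 0.0558 0.189 ]
flange [0.641  0.0549 0.189 ]
block [0.5616 0.0595 0.11  ]
block [0.6566 0.0581 0.11  ]
block [0.5611 0.051  0.11  ]
block [0.6568 0.0497 0.11  ]
```

View pics/w2c.png

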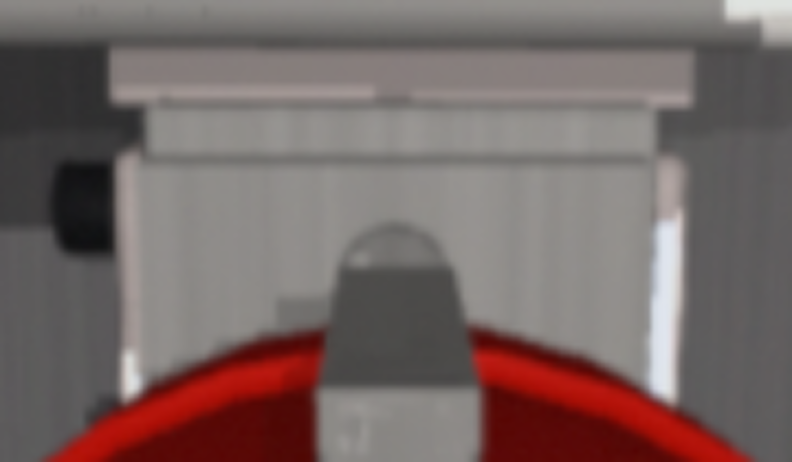

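Flange edge, hole and rim put the hopper centre at about (0.608, -0.004). That is within 1 mm of the throat centre (0.6083, -0.0035), with the yaw matching. Now I'll lower it.

Call:
{"name": "play_rows", "arguments": {"deltas": [[0,0,0.03,0,0,0,1],[0,0,0.06,0,0,0,1],[0,0,0.085,0,0,0,1],[0,0,0.1,0,0,0,1],[0,0,0.104,0,0,0,1],[0,0,0.104,0,0,0,1]]}}

```text
clock: 6.85
position: [0.6081, -0.0033, 0.2491]
tool_rot: [-3.142, -0.0, 1.557]
force: [0.8, -0.5, -2.5]
grip_width: 0.0089
finger_force: 59.1
```

Call:
{"name": "play_rows", "arguments": {"deltas": [[0,0,0.004,0,0,0,1],[0,0,0.008,0,0,0,1],[0,0,0.012,0,0,0,1],[0,0,0.014,0,0,0,1],[0,0,0.014,0,0,0,1]]}}

```text
clock: 7.35
position: [0.608, -0.0036, 0.2419]
tool_rot: [-3.141, -0.0, 1.557]
force: [0.0, 0.6, -2.9]
grip_width: 0.0091
finger_force: 59.1
```

Call:
{"name": "play_rows", "arguments": {"deltas": [[0,0,0.004,0,0,0,1],[0,0,0.008,0,0,0,1],[0,0,0.012,0,0,0,1],[0,0,0.014,0,0,0,1],[0,0,0.014,0,0,0,1]]}}

```text
clock: 7.85
position: [0.608, -0.0036, 0.2348]
tool_rot: [-3.141, -0.0, 1.557]
force: [0.3, 0.9, -3.4]
grip_width: 0.0088
finger_force: 59.0
```

Call:
{"name": "play_rows", "arguments": {"deltas": [[0,0,0.003,0,0,0,1],[0,0,0.006,0,0,0,1],[0,0,0.008,0,0,0,1],[0,0,0.009,0,0,0,1],[0,0,0.009,0,0,0,1]]}}

```text
clock: 8.35
position: [0.6084, -0.003, 0.2314]
tool_rot: [3.14, -0.001, 1.557]
force: [-3.2, 3.6, 9.0]
grip_width: 0.0086
finger_force: 60.6
```

Contact at the expected height. I'll open and retreat.

Call:
{"name": "play_rows", "arguments": {"deltas": [[0,0,0,0,0,0,0.9],[0,0,0,0,0,0,0.8],[0,0,0,0,0,0,0.6],[0,0,0,0,0,0,0.5],[0,0,0,0,0,0,0.5],[0,0,0,0,0,0,0.5],[0,0,-0.05,0,0,0,0.5],[0,0,-0.1,0,0,0,0.5],[0,0,-0.16,0,0,0,0.5],[0,0,-0.2,0,0,0,0.5]]}}

```text
clock: 9.35
position: [0.6083, -0.0035, 0.3325]
tool_rot: [3.14, -0.0, 1.557]
force: [0.5, 0.1, -0.8]
grip_width: 0.0427
finger_force: 0.0
```

Run:
```python
from h import *
s=observe();print(s["position"],s["tool_rot"],s["grip_width"],s["force"]);print(goal((.482,-.139,.25),1.556))
```

```text
[ 0.60832341 -0.00353605  0.33254053] [ 3.14011658e+00 -1.35266449e-04  1.55660049e+00] 0.042700416626202053 [ 0.49077653  0.06434441 -0.75543172]
(array([-0.2745, -0.249 ,  0.1647]), array([ 0.0007, -0.0001,  0.0003]))
```

Call:
{"name": "play_rows", "arguments": {"deltas": [[-0.05,-0.045,0,0,0,0,0.7],[-0.11,-0.1,0,0,0,0,0.7],[-0.17,-0.155,0,0,0,0,0.7],[-0.23,-0.21,0,0,0,0,0.7],[-0.265,-0.24,0,0,0,0,0.7],[-0.2745,-0.249,0.05,0,0,0,0.7],[-0.2745,-0.249,0.1,0,0,0,0.7],[-0.2745,-0.249,0.15,0,0,0,0.7],[-0.2745,-0.249,0.165,0,0,0,0.7],[-0.2745,-0.249,0.165,0,0,0,0.7]]}}

```text
clock: 10.35
position: [0.4814, -0.139, 0.2477]
tool_rot: [-3.14, -0.001, 1.557]
force: [1.2, -0.3, 0.2]
grip_width: 0.0258
finger_force: 0.0
```

Run:
```python
from h import *
from workcell import grab_frame
import cv2,json
s=observe();print(s["position"],s["tool_rot"],s["grip_width"])
c=get_calibration("wrist");f=grab_frame("wrist")
json.dump({k:np.array(v).tolist() for k,v in c.items()},open("w3.json","w"))
t=cv2.cvtColor(grab_frame("scene"),cv2.COLOR_RGB2BGR)[140:280,190:350]
w=cv2.resize(cv2.cvtColor(f,cv2.COLOR_RGB2BGR),None,fx=.9,fy=.9)
t=cv2.resize(t,(296,259),interpolation=cv2.INTER_CUBIC);t=np.vstack([t,np.zeros((w.shape[0]-259,296,3),np.uint8)])
cv2.imwrite("pics/w3.png",np.hstack([w,t]));print(w.shape)
```

```text
[ 0.48141018 -0.13896068  0.24766869] [-3.14029934e+00 -5.24384561e-04  1.55682414e+00] 0.025790765815082616
(378, 504, 3)
```

View pics/w3.png

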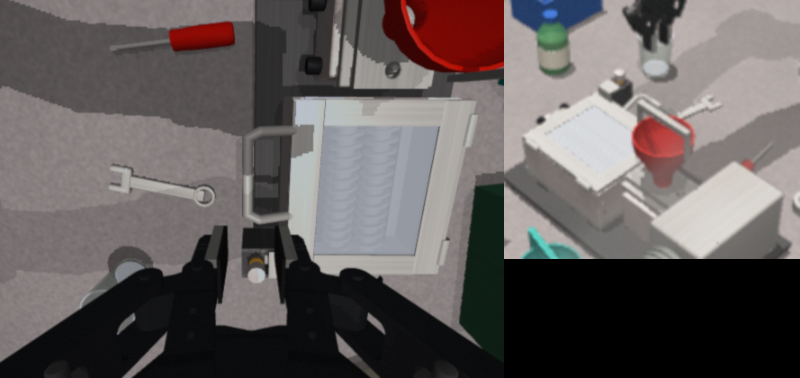

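The hopper is seated, with a peg showing in its hole at (392,69). The bar is at column 248, rows 133–215, and the plunger at (257,275).

Run:
```python
from h import *
import json
c=json.load(open("w3.json"));T=get_calibration("top")
t=lambda x,y:ray(T,(95+x/2.95-.3,120+y/2.95-.3)); w=lambda x,y:ray(c,(x/.9,y/.9))
for n,a,b,z in (("bar+y",(248,135),(579,281),.1235),("bar-y",(248,214),(668,281),.1235),("bar mid",(248,174),(623.5,281),.1235),("plunger",(257,275),(725,270),.151)):
    print(n,onz(w(*a),z).round(4),[np.round(q,4) for q in tri(w(*a),t(*b))])
```

```text
bar+y [ 0.4795 -0.0958  0.1235] [array([ 0.4805, -0.095 ,  0.1408]), np.float64(0.0015)]
bar-y [ 0.4782 -0.1742  0.1235] [array([ 0.4804, -0.1798,  0.1126]), np.float64(0.0026)]
bar mid [ 0.4789 -0.1329  0.1235] [array([ 0.4812, -0.1377,  0.1112]), np.float64(0.0029)]
plunger [ 0.4863 -0.2261  0.151 ] [array([ 0.4875, -0.2281,  0.1485]), np.float64(0.0012)]
```

Call:
{"name": "play_rows", "arguments": {"deltas": [[0,-0.003,0.08,0,0,0,0.7],[0,-0.003,0.15,0,0,0,0.7],[0,-0.003,0.21,0,0,0,0.7],[0,-0.003,0.26,0,0,0,0.7],[0,-0.003,0.285,0,0,0,0.7],[0,-0.003,0.29,0,0,0,0.7],[0,-0.003,0.29,0,0,0,0.7]]}}

```text
clock: 11.15
position: [0.4808, -0.1391, 0.1039]
tool_rot: [3.141, 0.0, 1.557]
force: [0.1, -0.4, 0.2]
grip_width: 0.0259
finger_force: 0.0
```

Call:
{"name": "play_rows", "arguments": {"deltas": [[0,0,0,0,0,0,1],[0,0,0,0,0,0,1],[0,0,0,0,0,0,1],[0,0,0,0,0,0,1],[0,0,0,0,0,0,1],[0,0,0,0,0,0,1]], "newtons": 40}}

```text
clock: 11.75
position: [0.4781, -0.1393, 0.104]
tool_rot: [-3.138, 0.001, 1.556]
force: [-17.5, 2.8, 16.7]
grip_width: 0.0088
finger_force: 39.2
```

Call:
{"name": "play_rows", "arguments": {"deltas": [[0,-0.003,-0.002,0,0,0,1],[0,-0.006,-0.003,0,0,0,1],[0,-0.006,-0.003,0,0,0,1],[0,-0.006,-0.003,0,0,0,1]]}}

```text
clock: 12.15
position: [0.4779, -0.1392, 0.1051]
tool_rot: [3.14, 0.0, 1.556]
force: [3.9, -1.0, -2.8]
grip_width: 0.0081
finger_force: 39.1
```

Call:
{"name": "play_rows", "arguments": {"deltas": [[0,0,-0.002,0,0,0,1],[0,0,-0.004,0,0,0,1],[0,0,-0.006,0,0,0,1],[0,0,-0.008,0,0,0,1],[0,0,-0.008,0,0,0,1]]}}

```text
clock: 12.65
position: [0.4781, -0.1392, 0.1089]
tool_rot: [3.14, 0.0, 1.557]
force: [6.3, -1.8, -2.9]
grip_width: 0.0086
finger_force: 39.1
```

Call:
{"name": "play_rows", "arguments": {"deltas": [[0,0,-0.002,0,0,0,1],[0,0,-0.004,0,0,0,1],[0,0,-0.004,0,0,0,1]]}}

```text
clock: 12.95
position: [0.4783, -0.1392, 0.111]
tool_rot: [3.139, 0.0, 1.557]
force: [7.4, -1.7, -3.2]
grip_width: 0.0085
finger_force: 39.1
```

Call:
{"name": "play_rows", "arguments": {"deltas": [[0,0,-0.002,0,0,0,1],[0,0,-0.004,0,0,0,1],[0,0,-0.004,0,0,0,1]]}}

```text
clock: 13.25
position: [0.4784, -0.1392, 0.113]
tool_rot: [3.139, 0.0, 1.557]
force: [8.5, -2.0, -3.8]
grip_width: 0.0087
finger_force: 39.1
```

Call:
{"name": "play_rows", "arguments": {"deltas": [[0,0.002,-0.002,0,0,0,1],[0,0.003,-0.004,0,0,0,1],[0,0.003,-0.004,0,0,0,1]]}}

```text
clock: 13.55
position: [0.4787, -0.1392, 0.1146]
tool_rot: [-3.142, 0.0, 1.556]
force: [3.9, -2.4, -3.5]
grip_width: 0.0084
finger_force: 39.2
```

Call:
{"name": "play_rows", "arguments": {"deltas": [[0,0,-0.002,0,0,0,1],[0,0,-0.004,0,0,0,1],[0,0,-0.004,0,0,0,1]]}}

```text
clock: 13.85
position: [0.4788, -0.1392, 0.1167]
tool_rot: [3.141, 0.0, 1.556]
force: [3.2, -3.4, -4.0]
grip_width: 0.0084
finger_force: 39.2
```

Call:
{"name": "play_rows", "arguments": {"deltas": [[0,0,-0.002,0,0,0,1],[0,0.001,-0.004,0,0,0,1],[0,0.001,-0.006,0,0,0,1],[0,0.001,-0.008,0,0,0,1],[0,0.001,-0.008,0,0,0,1]]}}

```text
clock: 14.35
position: [0.4794, -0.1392, 0.1208]
tool_rot: [3.141, 0.0, 1.557]
force: [4.3, -3.3, -3.7]
grip_width: 0.0087
finger_force: 39.0
```

It lifted 16 mm, past the largest play of 10 mm, at a steady 4 N or so. The cover is free and the catch is not holding it, so the plunger stays up. I'll raise it along the arc about the hinge.

Call:
{"name": "play_rows", "arguments": {"deltas": [[0,0.003,-0.015,0,0,0,1],[0,0.006,-0.031,0,0,0,1],[0,0.01,-0.0474,0,0,0,1],[0,0.016,-0.068,0,0,0,1],[0,0.0225,-0.088,0,0,0,1],[0,0.0305,-0.108,0,0,0,1],[0,0.039,-0.127,0,0,0,1],[0,0.049,-0.146,0,0,0,1],[0,0.0595,-0.1643,0,0,0,1],[0,0.0595,-0.1643,0,0,0,1]]}}

```text
clock: 15.35
position: [0.508, -0.1397, 0.2039]
tool_rot: [-3.139, 0.001, 1.556]
force: [-13.1, -3.0, 3.9]
grip_width: 0.0079
finger_force: 39.3
```

Call:
{"name": "play_rows", "arguments": {"deltas": [[0,-0.004,-0.0025,0,0,0,1],[0,0.0075,-0.0202,0,0,0,1],[0,0.0195,-0.0377,0,0,0,1],[0,0.033,-0.0545,0,0,0,1],[0,0.0472,-0.0706,0,0,0,1],[0,0.0622,-0.086,0,0,0,1],[0,0.078,-0.1005,0,0,0,1],[0,0.0945,-0.1143,0,0,0,1],[0,0.1116,-0.1272,0,0,0,1],[0,0.1116,-0.1272,0,0,0,1]]}}

```text
clock: 16.35
position: [0.565, -0.1407, 0.2679]
tool_rot: [-3.142, 0.001, 1.556]
force: [-10.8, -5.2, 9.2]
grip_width: 0.0081
finger_force: 40.1
```

Call:
{"name": "play_rows", "arguments": {"deltas": [[-0.001,-0.0023,-0.0033,0,0,0,1],[-0.001,0.0155,-0.0155,0,0,0,1],[-0.001,0.0337,-0.0264,0,0,0,1],[-0.001,0.0525,-0.0365,0,0,0,1],[-0.001,0.0719,-0.0459,0,0,0,1],[-0.001,0.0917,-0.0539,0,0,0,1],[-0.001,0.0917,-0.0539,0,0,0,1],[-0.001,0.0917,-0.0539,0,0,0,1]]}}

```text
clock: 17.15
position: [0.6106, -0.1416, 0.294]
tool_rot: [3.141, 0.0, 1.557]
force: [-2.6, -4.3, 1.5]
grip_width: 0.0083
finger_force: 41.6
```

Run:
```python
from h import *
from workcell import grab_frame
import cv2
s=observe();p=s["position"]+[0,0,.019];print(p,s["tool_rot"],s["force"],s["finger_force"],s["grip_width"],np.degrees(np.arctan2(p[2]-.111,.69-p[0])-.0565))
fs=[cv2.cvtColor(grab_frame(n),cv2.COLOR_RGB2BGR) for n in("scene","top")]
cv2.imwrite("pics/end.png",np.hstack([cv2.resize(fs[0][90:300,180:380],(400,420),interpolation=cv2.INTER_CUBIC),cv2.resize(fs[1][60:270,180:380],(400,420),interpolation=cv2.INTER_CUBIC)]))
```

```text
[ 0.61059002 -0.14159869  0.31300383] [3.14128560e+00 2.47005738e-04 1.55655467e+00] [-2.61716779 -4.25697857  1.45372792] 41.64947032928467 0.008296609974078243 65.30244036563583
```

View pics/end.png

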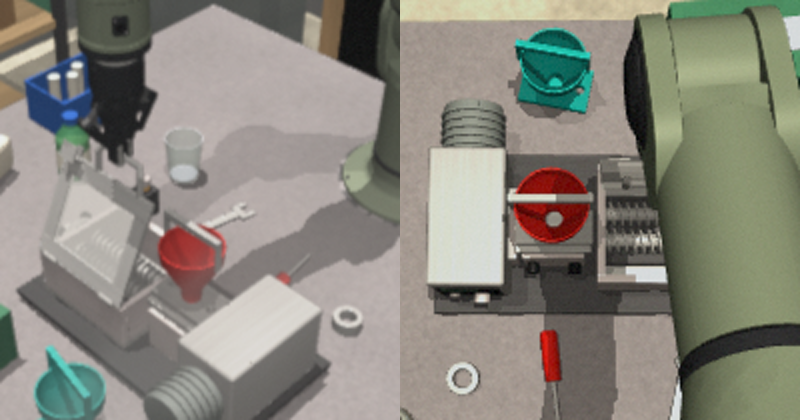

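The cover stands wide open at about 65°, with the bar in the gripper at (125,160). The hopper sits on the block at (190,260), and the other things are where they were. I'm handing the job in.

```bash
python3 -c "
from workcell import *
print(job_done())"
```

```text
the job is handed in; nothing more can be done
None
```

The hopper is back on its pegs, fully home and released; the tug showed the catch was not holding the cover, so I left the plunger alone, and the gripper is holding the cover open at about 65°.

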